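Make up the chisel kit and the marking-out kit

ROBOT

A 6-joint arm with a two-finger parallel gripper is mounted at the origin on a cart in front of the work surface, level with it; the furniture and walls round the work are solid. World frame = base frame: x ahead of the robot, y to its left, z up, the work surface at z = 0. Lengths are in m, angles in degrees, forces in N, time in s.
With the tool pointing down it reaches from about 0.35 to 0.875 m from the base axis. Payload 4.2 kg.
Tool frame: the origin (TCP) lies midway between the tips of the shut fingers; the grasp point (between the pads) lies 19 mm behind it; z points along the fingers, y is the line along which they close (so a half turn about z gives the same grasp; the last joint's range is limited). The gripper opens to 87 mm and grips with 3 to 60 N. Pads are 19 mm wide; open, the fingers measure 117 mm over their backs; the gripper's body (75 mm by 190 mm) begins 51 mm behind the grasp point.
Start: joints at [-56.345, 22.042, 0.453, 0, -68.411, -14.817], TCP at [0.202, -0.591, 0.223] pointing down, gripper open.
Joint ranges: [-179.83, 179.83], [-69.29, 118.12], [-61.27, 80.66], [-181.25, 117.63], [-171.15, -9.14], [-177.46, 177.46]. Speed limits (degrees/s): [159.86, 159.86, 180, 180, 180, 180].

INTERFACE

Orientations are given as [roll, pitch, yaw] about the fixed x, y, z axes, in that order (R = Rz(yaw) Ry(pitch) Rx(roll)).
In Python, from workcell import env gives the robot as it stands. The module is installed in compiled form; this text tells all that it offers. Calls block until the motion is done:
- env.goto(position, orientation): joint-space move of the TCP to a pose.
- env.move_straight(position, rotation=None, rate=0.15, force_limit=None): straight line of the TCP; rotation=None keeps the orientation; rate is the mean speed in m/s. With force_limit (N) it stops when the force on the tool has changed by that much, and returns True; else False.
- env.set_joints(angles): joint-space move.
- env.gripper_to(opening, grasp_force=None): opening from 0.0 (shut) to 1.0 (fully open); grasp_force is the grip in N (None keeps the last); returns when the fingers have stopped.
- env.dwell(seconds).
- env.inverse_kinematics(position, orientation): joint angles nearest the present ones, or None.
- env.read_state(): the state.
- env.grab_frame(name): name is "side" or "top" or "wrist"; returns a dict with "image" (400x640x3 uint8, blue, green, red), "fx", "fy", "cx", "cy" (pixels), "position" and "orientation" of the camera in the world. Camera axes: x right, y up, looking along -z (the intrinsics and any distortion apply to the point x, -y, -z); pixel columns grow to the right and rows downward; lengths in m; the calibration is good to about 2 mm. A picture is of the moment at which its call begins. There is no depth.
A pose or a line that the arm cannot do raises env.Unreachable and nothing moves.
- env.close_job(): hands the job in; it is judged then, once.
Trained networks look in a picture, given as the dict that the camera call returned (one of the last four; its "shot" number tells which), for a name from the list of things; names that differ only in an ending like _2 or _b are one class to them, and where a whole thing is asked for, a point or a joint stands for the part that bears it (a point fixed in the world has none). Each returns a list of dicts, best first, with "score" (0 to 1); they miss things now and then, are a little off and sometimes report something else, mostly with a low value. They report only what shows in the picture. A call takes as long as a camera call.
- env.search_frame(picture, thing): "xyz" ([x, y, z] in m, in world coordinates, good to about 4 mm: the middle of the surface that is visible of it).
- env.trace(picture, thing): "mask" (400x640 bool, what is visible of it).
The state is a dict: "clock": time; "joint_positions": joint angles; "qvel": joint speeds; "joint_torque": joint torques, N m; "position": TCP position; "tool_rot": TCP orientation; "force": force on the tool from outside, world axes, zero at the start; "wrist_torque": the same for the moment, N m; "opening": opening from 0.0 (shut) to 1.0 (fully open); "finger_force": force on a finger pad.
Only numpy, scipy, OpenCV 4.12 (cv2) and the standard library are available. Lean on these libraries where they do the work, as an engineer would, in place of code of your own. Each camera call takes 0.05 s, during which the arm holds its last target. There are 200 camera calls.

TASK

Make up the two kits that go out to the job, and leave the middle-width chisel where it lies. Chisel kit: lay the widest and the narrowest chisel in the carrier, handles at the cradle end and each blade in the notch of its own width, then swing the keeper bar shut across them until its hole lines up with the hole in the post, and push the locking pin down through bar and post until its head sits on the bar. Marking-out kit, before or after: lay the tape measure in the square bay and the marking gauge in the long bay of the tray, both flat on its floor and right way up.

Things in the scene. Friction and masses are not known exactly. Their poses are not given: they have to be found in the camera images.
- chisel_24_handle (a point): Widest of three loose bench chisels, 253 mm long, flat, handle to the robot; blade 24 mm wide, 4 mm thick. Point: balance point on the axis of the round handle (27 mm thick), 13.5 mm above its underside. +y runs to the butt, z up. From the point the handle reaches 76 mm in +y and 42 in -y; the blade lies 62 to 176 mm in -y, its underside 1.5 mm below the point
- chisel_12_handle (a point): Middle-width of three loose bench chisels, 243 mm long, flat, handle to the robot; blade 12 mm wide, 4 mm thick. Point: balance point on the axis of the round handle (27 mm thick), 13.5 mm above its underside. +y runs to the butt, z up. From the point the handle reaches 72 mm in +y and 46 in -y; the blade lies 66 to 171 mm in -y, its underside 1.5 mm below the point; stays (30 mm)
- chisel_6_handle (a point): Narrowest of three loose bench chisels, 238 mm long, flat, handle to the robot; blade 8 mm wide, 4 mm thick. Point: balance point on the axis of the round handle (27 mm thick), 13.5 mm above its underside. +y runs to the butt, z up. From the point the handle reaches 69 mm in +y and 49 in -y; the blade lies 69 to 169 mm in -y, its underside 1.5 mm below the point
- tape_case (a point): tape measure on its side: case 62 mm (x) by 68 mm (y), 33 to 37 mm high; at its -x edge a hooked tongue stands out 16 mm beyond the case in -y. Point: centre of the case, 17 mm above its underside; z up
- gauge_beam (a point): wooden marking gauge: square beam 16 x 16 x 200 mm along y, 18 to 34 mm above the underside, through a head block 58 (x) x 42 (y) x 52 mm high that stands on the surface, thumb screw on top to 66 mm. Point: middle of the beam's section beside the head, 26 mm up, good to grip across the beam; head from 21 to 63 mm in +y, beam ends at +112 and -88 mm; z up
- lock_pin_head (a point): steel locking pin, upright: tapered-foot shank 11 mm thick, 30 mm long; collar 22 mm wide, 4 mm high; above it a round head 18 mm thick. Point: mid head, 16 mm above the collar's underside, 16 below the top, 46 above the foot. z up. Starts parked in the carrier's parking post and lifts straight out. Home: point at carrier x 27, y 68, z 74 mm (head on bar)
- carrier: fixed plywood chisel carrier 225 (x) x 180 x 12 mm; origin under its centre, z up. mm: butt cradle x -119..-97, notches at y 35 and -35, 34 wide, floor z 22, lips z 38. Blade comb x 58..76, floor z 34, lips z 48: notch 30 wide at y 35, 14 wide at y -35. Seated: handle point x -50, z 35.5, chisel's +y along -x. Pin post x 27, y 68 (hole 15), parking post x -88, y 76, both 30 square to z 50
- keeper (a joint): flat steel keeper bar's angle, rad, about an upright pivot at carrier x 27, y -68 mm: 0 = shut on its stop, along carrier +y, its 15 mm hole (136 mm out) over the post's; opens clockwise from above, 1.57 = along +x (starts 1.57 to 1.75). 26 mm wide, 151 mm out, z 50 to 58; 75 mm out an upright knob, 14 mm thick, to z 90, to swing it by. Light friction, stays put
- tray: fixed plywood tray 236 mm (x) by 200 mm (y), walls 6 mm thick and 24 mm high, floor 6 mm thick; origin under its centre, z up. In mm: long bay for the gauge x -112 to 112, y 15 to 94; square bay for the tape measure x -112 to 27, y -94 to 9; the third, small bay (x 33 to 112, y -94 to 9) already holds pencils and a rubber

How it is judged (in metres and radians):
On the way, in this order (a step that is already met when the one before it is completed fails the run):
1. the widest and the narrowest chisel lie in their notches of the carrier while the keeper bar is still open (x of chisel_24_handle in the frame of carrier between -0.065 and -0.035 m and y of chisel_24_handle in the frame of carrier between 0.027 and 0.043 m and z of chisel_24_handle in the frame of carrier between 0.0295 and 0.0415 m and angle between the y axis of each of chisel_24_handle, chisel_6_handle and the x axis of carrier, either way round below 0.1 rad and x of chisel_6_handle in the frame of carrier between -0.065 and -0.035 m and y of chisel_6_handle in the frame of carrier between -0.043 and -0.027 m and z of chisel_6_handle in the frame of carrier between 0.0295 and 0.0415 m and value of joint keeper above 0.8 rad), for 0.2 s.
2. the keeper bar is shut across both chisels (x of chisel_24_handle in the frame of carrier between -0.065 and -0.035 m and y of chisel_24_handle in the frame of carrier between 0.027 and 0.043 m and z of chisel_24_handle in the frame of carrier between 0.0295 and 0.0415 m and angle between the y axis of each of chisel_24_handle, chisel_6_handle and the x axis of carrier, either way round below 0.1 rad and x of chisel_6_handle in the frame of carrier between -0.065 and -0.035 m and y of chisel_6_handle in the frame of carrier between -0.043 and -0.027 m and z of chisel_6_handle in the frame of carrier between 0.0295 and 0.0415 m and value of joint keeper below 0.05 rad), for 0.2 s.
3. the locking pin is home through bar and post (value of joint keeper below 0.05 rad and x of lock_pin_head in the frame of carrier between 0.022 and 0.032 m and y of lock_pin_head in the frame of carrier between 0.063 and 0.073 m and z of lock_pin_head in the frame of carrier between 0.07 and 0.078 m and angle between lock_pin_head's own z axis and vertical below 0.1 rad), for 0.2 s.
At the end, for the whole second after the job is handed in: both chisels lie in their own lanes (15 mm along, 8 mm across, 6 mm in height, 0.1 rad), bar shut (under 0.05 rad), pin through bar and post, head on the bar (4 mm), tape measure flat in the square bay, gauge flat and lengthwise in the long bay, all at rest (all of step 3 and x of chisel_24_handle in the frame of carrier between -0.065 and -0.035 m and y of chisel_24_handle in the frame of carrier between 0.027 and 0.043 m and z of chisel_24_handle in the frame of carrier between 0.0295 and 0.0415 m and angle between the y axis of each of chisel_24_handle, chisel_6_handle and the x axis of carrier, either way round below 0.1 rad and x of chisel_6_handle in the frame of carrier between -0.065 and -0.035 m and y of chisel_6_handle in the frame of carrier between -0.043 and -0.027 m and z of chisel_6_handle in the frame of carrier between 0.0295 and 0.0415 m and x of tape_case in the frame of tray between -0.0875 and 0.0025 m and y of tape_case in the frame of tray between -0.0725 and -0.0125 m and z of tape_case in the frame of tray below 0.028 m and angle between each of tape_case, gauge_beam's own z axis and vertical below 0.1 rad and x of gauge_beam in the frame of tray between -0.032 and 0.032 m and y of gauge_beam in the frame of tray between 0.0395 and 0.0695 m and z of gauge_beam in the frame of tray below 0.037 m and angle between the y axis of gauge_beam and the x axis of tray, either way round below 0.15 rad and linear speed of each of chisel_24, chisel_6, lock_pin, tape_measure, marking_gauge below 0.02 m/s); the robot touches nothing.
It fails at once if the middle-width chisel is moved more than 30 mm (distance of chisel_12_handle from where it was at the start of the episode above 0.03 m).
It also fails if it takes over 136 s, if anything falls off the work surface, if the arm or the gripper's body presses on something with over 40 N, if the wrist force passes 120 N, or if a joint passes its speed limit or range.

## Working session

There is one attempt and no reset: what is moved stays moved. The work goes in short steps, each a Python script; the robot and the scene stay as the last script left them, time stands still between calls to the robot, and variables do not carry over. Pictures are saved under pics/ and viewed, at most 14 in all, crops included, and the job is handed in when it is done.

```bash
mkdir -p pics; cat > h.py <<'E'
import numpy as np, cv2
from workcell import env
from scipy.spatial.transform import Rotation as R
def cam(p):
    return R.from_euler('xyz',p['orientation'],degrees=True).as_matrix(), np.array(p['position'])
def ray(p,u,v):
    M,c=cam(p); d=M@np.array([(u-p['cx'])/p['fx'],-(v-p['cy'])/p['fy'],-1.]); return c,d
def onplane(p,u,v,z):
    c,d=ray(p,u,v); return c+d*(z-c[2])/d[2]
def proj(p,X):
    M,c=cam(p); q=(np.atleast_2d(X)-c)@M
    return np.c_[p['cx']-p['fx']*q[:,0]/q[:,2], p['cy']+p['fy']*q[:,1]/q[:,2]]
def tri(obs):
    A=np.zeros((3,3));b=np.zeros(3)
    for p,u,v in obs:
        c,d=ray(p,u,v); d=d/np.linalg.norm(d); P=np.eye(3)-np.outer(d,d); A+=P;b+=P@c
    return np.linalg.solve(A,b)
def st():
    s=env.read_state(); return s
E
python3 - <<'E'
from h import *
T=["chisel_24_handle","chisel_12_handle","chisel_6_handle","tape_case","gauge_beam","lock_pin_head","carrier","keeper","tray"]
for n in ["top","side"]:
    p=env.grab_frame(n); cv2.imwrite(f"pics/{n}0.png",p["image"]); print(n,{k:v for k,v in p.items() if k!='image'})
    for t in T:
        print(t,[(np.round(d["xyz"],3),round(d["score"],2)) for d in env.search_frame(p,t)[:3]])
print(env.read_state())
E
```

```text
top {'fx': 499.5784133875261, 'fy': 499.5784133875261, 'cx': 315.732621941054, 'cy': 197.15397138570344, 'position': array([0.2777909 , 0.03590753, 1.67619929]), 'orientation': array([ 9.77740819e+00, -4.76326281e-02, -9.07442146e+01]), 'shot': 1}
chisel_24_handle [(array([0.469, 0.293, 0.018]), 0.75)]
chisel_12_handle [(array([0.443, 0.227, 0.021]), 0.71)]
chisel_6_handle [(array([0.429, 0.373, 0.026]), 0.66), (array([0.522, 0.455, 0.034]), 0.23)]
tape_case [(array([0.683, 0.143, 0.032]), 0.8)]
gauge_beam [(array([0.522, 0.456, 0.033]), 0.64), (array([0.582, 0.007, 0.058]), 0.25)]
lock_pin_head []
carrier [(array([0.481, 0.073, 0.011]), 0.66)]
keeper [(array([0.584, 0.009, 0.06 ]), 0.53)]
tray [(array([ 0.505, -0.187,  0.002]), 0.92), (array([0.683, 0.144, 0.03 ]), 0.62)]
side {'fx': 434.13557648052085, 'fy': 434.13557648052085, 'cx': 310.0779530771016, 'cy': 198.54156892324488, 'position': array([0.31786081, 1.06368992, 0.72505888]), 'orientation': array([  58.18940453,    1.42977213, -169.23955061]), 'shot': 2}
chisel_24_handle [(array([0.459, 0.306, 0.02 ]), 0.75)]
chisel_12_hand
[... 421 characters left out ...]
 0.71)]
{'clock': 1.0, 'joint_positions': array([-5.63445222e+01,  2.20424787e+01,  4.53081558e-01, -7.55639236e-04,
       -6.84123700e+01, -1.48172639e+01]), 'qvel': array([-0.01077968,  0.08514076,  0.03193462,  0.02736114, -0.18139388,
        0.04307126]), 'joint_torque': array([ 1.49993189e-04, -3.90476131e+01,  1.87625152e+01,  4.22436923e+00,
        1.54904521e-02, -1.16599031e-05]), 'position': array([ 0.20183527, -0.5914872 ,  0.22254281]), 'tool_rot': array([ 1.79998112e+02,  2.27338845e-04, -1.61162064e+02]), 'force': array([ 0.22375678, -0.08214931,  1.68733937]), 'wrist_torque': array([ 0.05247809,  0.00431295, -0.00285973]), 'finger_force': 0.0, 'opening': 1.0043944804542855}
```

View pics/top0.png

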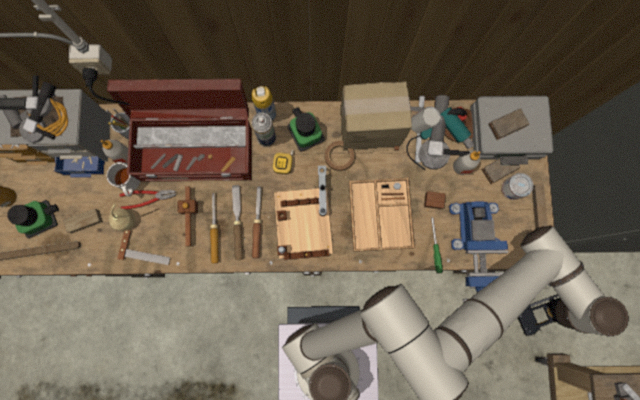

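View pics/side0.png

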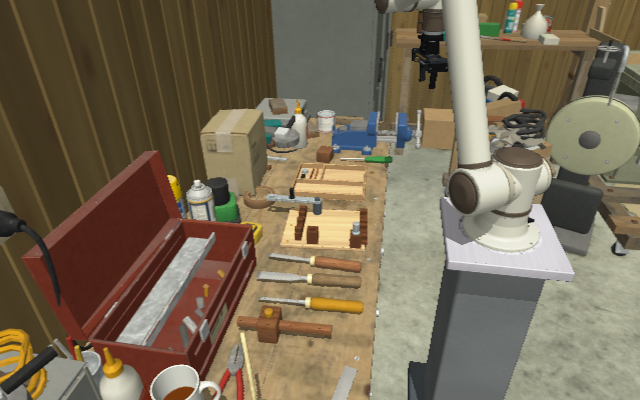

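The top view shows the chisels at columns 214 (8 mm), 238 (24 mm) and 257 (12 mm). The gauge is at (187,216), the carrier at (303,224) with its cradle towards the robot, the tray at (382,215) and the tape at (283,162). Next I'll take closer wrist shots.

```bash
python3 - <<'E'
from h import *
import pickle
T=["chisel_24_handle","chisel_12_handle","chisel_6_handle","tape_case","gauge_beam","lock_pin_head","carrier","keeper","tray"]
def look(tag,pos,yaw=0):
    env.goto(pos,[180,0,yaw]); p=env.grab_frame("wrist"); pickle.dump(p,open(f"pics/{tag}.pkl","wb")); cv2.imwrite(f"pics/{tag}.png",p["image"])
    print(tag,env.read_state()["clock"],p["position"],p["orientation"],p["fx"])
    for t in T:
        r=env.search_frame(p,t)
        if r: print(t,[(np.round(d["xyz"],3),round(d["score"],2)) for d in r[:2]])
look("w1",[0.46,-0.15,0.38])
look("w2",[0.46,0.05,0.38])
look("w3",[0.50,0.14,0.38])
look("w4",[0.42,0.30,0.38])
look("w5",[0.45,0.42,0.38])
E
python3 - <<'E'
import cv2,numpy as np
a=[cv2.imread(f"pics/w{i}.png") for i in (1,2,3,4)]
cv2.imwrite("pics/m1.png",cv2.resize(np.vstack([np.hstack(a[:2]),np.hstack(a[2:])]),(800,500),interpolation=cv2.INTER_AREA))
E
```

```text
w1 2.9833 [ 0.53355345 -0.1506951   0.54233519] [-1.57182735e+01  7.66716265e-02 -9.00092286e+01] 348.92732324705275
chisel_24_handle [(array([0.465, 0.292, 0.017]), 0.64)]
chisel_12_handle [(array([0.464, 0.226, 0.019]), 0.57), (array([0.388, 0.139, 0.074]), 0.36)]
tape_case [(array([0.649, 0.134, 0.03 ]), 0.96)]
gauge_beam [(array([0.387, 0.14 , 0.072]), 0.72), (array([ 0.517, -0.185,  0.005]), 0.27)]
lock_pin_head [(array([0.392, 0.137, 0.072]), 0.83)]
keeper [(array([0.581, 0.01 , 0.059]), 0.58)]
tray [(array([ 0.513, -0.184,  0.007]), 0.84)]
w2 4.3 [0.53359065 0.04943042 0.54277429] [-1.56780652e+01  5.89648921e-02 -8.99372525e+01] 348.92732324705275
chisel_24_handle [(array([0.481, 0.297, 0.013]), 0.83)]
chisel_12_handle [(array([0.464, 0.23 , 0.02 ]), 0.77), (array([0.491, 0.073, 0.012]), 0.55)]
chisel_6_handle [(array([0.436, 0.373, 0.025]), 0.89)]
tape_case [(array([0.649, 0.143, 0.031]), 0.91), (array([0.481, 0.293, 0.017]), 0.67)]
gauge_beam [(array([0.53 , 0.455, 0.036]), 0.94)]
lock_pin_head [(array([0.39 , 0.142, 0.08 ]), 0.67)]
carrier [(array([0.492, 0.075, 0.015]), 0
[... 1173 characters left out ...]
, 0.68)]
tray [(array([0.498, 0.074, 0.014]), 0.65), (array([ 0.499, -0.119,  0.009]), 0.63)]
w5 7.5833 [0.52374395 0.42075379 0.54155554] [-1.57360406e+01 -2.33331296e-02 -8.99065379e+01] 348.92732324705275
chisel_24_handle [(array([0.483, 0.298, 0.014]), 0.7)]
chisel_12_handle [(array([0.462, 0.232, 0.022]), 0.85), (array([0.646, 0.147, 0.013]), 0.32)]
chisel_6_handle [(array([0.436, 0.378, 0.022]), 0.97)]
tape_case [(array([0.646, 0.148, 0.013]), 0.62)]
gauge_beam [(array([0.53 , 0.457, 0.049]), 0.71)]
lock_pin_head [(array([0.389, 0.147, 0.073]), 0.64)]
carrier [(array([0.499, 0.074, 0.015]), 0.74)]
keeper [(array([0.553, 0.018, 0.059]), 0.73)]
tray [(array([0.482, 0.299, 0.016]), 0.46)]
```

View pics/m1.png

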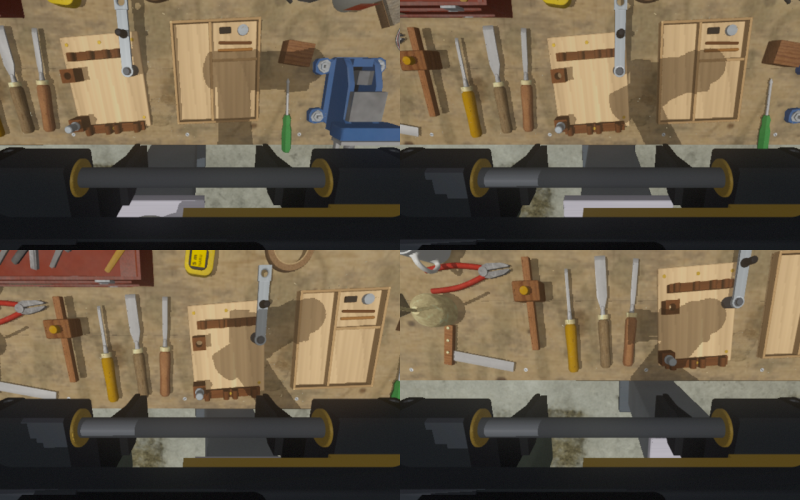

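```bash
python3 - <<'E'
import cv2,numpy as np
a=cv2.imread("pics/w2.png")[0:225,220:380]; b=cv2.imread("pics/w4.png")[10:235,400:560]
cv2.imwrite("pics/c1.png",np.hstack([cv2.resize(x,None,fx=2.5,fy=2.5,interpolation=cv2.INTER_CUBIC) for x in(a,b)]))
a=cv2.imread("pics/w1.png")[0:230,270:430]; b=cv2.imread("pics/w2.png")[0:230,400:560]
cv2.imwrite("pics/c2.png",np.hstack([cv2.resize(x,None,fx=2.5,fy=2.5,interpolation=cv2.INTER_CUBIC) for x in(a,b)]))
E
```

```text
(no output)
```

View pics/c1.png

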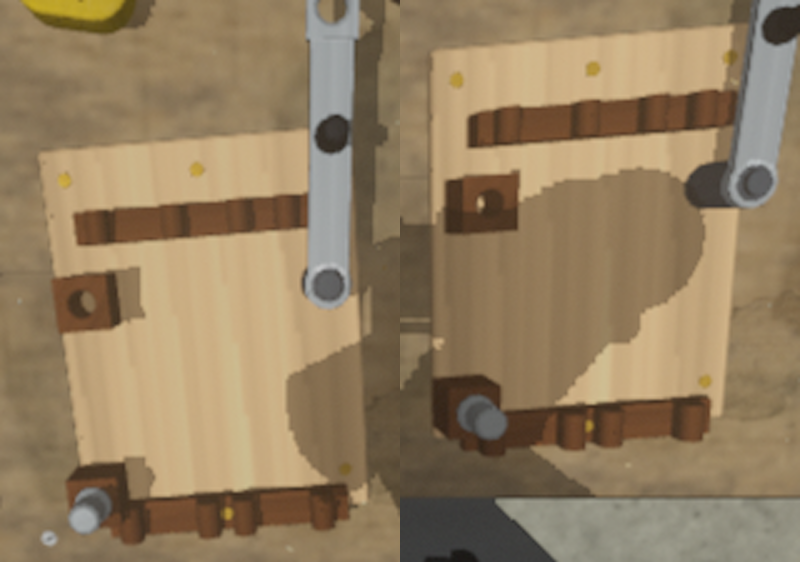

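View pics/c2.png

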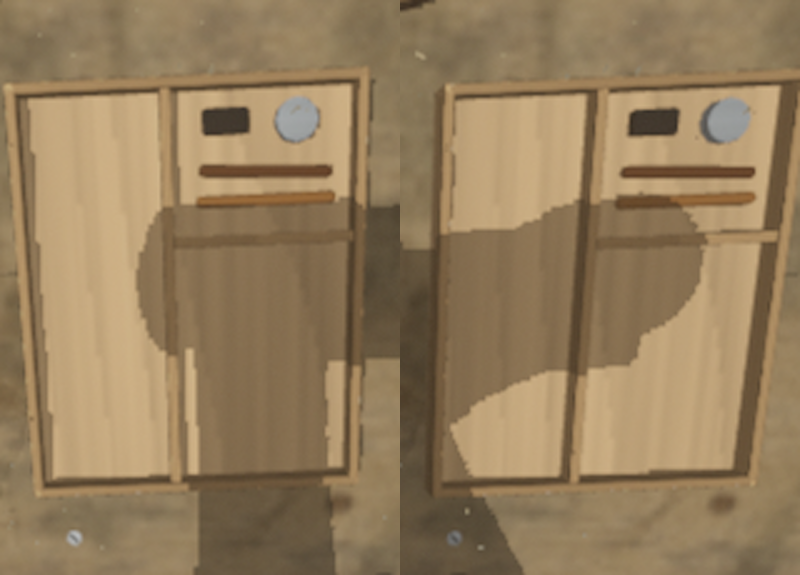

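c1 shows the post hole at (86,302) left and (490,203) right, the pivot cap at (327,285) and (755,183), and the pin top at (85,514) and (487,420). c2 shows the tray corners at (6,85), (368,69), (357,480) and (38,493) in the left view.

```bash
cat > fit.py <<'E'
from h import *
import pickle
from scipy.optimize import least_squares
W={i:pickle.load(open(f"pics/w{i}.pkl","rb")) for i in range(1,6)}
a2=lambda u,v:(W[2],220+u/2.5,v/2.5); a4=lambda u,v:(W[4],400+(u-400)/2.5,10+v/2.5)
b1=lambda u,v:(W[1],270+u/2.5,v/2.5); b2=lambda u,v:(W[2],400+(u-400)/2.5,v/2.5)
def T(q,X):
    return R.from_euler('z',q[3]).apply(np.array(X)/1000.)+q[:3]
def fit(obs,x0):
    f=lambda q:np.concatenate([(proj(p,T(q,X))[0]-[u,v]) for (p,u,v),X in obs])
    r=least_squares(f,x0); print(np.round(r.x,4),np.degrees(r.x[3]).round(2),np.round(r.fun.reshape(-1,2),1).tolist()); return r.x
C=[(a2(38,153),(112.5,90,12)),(a2(367,503),(-112.5,-90,12)),(a2(86,302),(27,68,50)),(a2(327,285),(27,-68,62)),
(a4(432,50),(112.5,90,12)),(a4(722,415),(-112.5,-90,12)),(a4(490,203),(27,68,50)),(a4(755,183),(27,-68,62))]
car=fit(C,[.49,.07,0,0])
tr=fit([(b1(6,85),(118,100,24)),(b1(368,69),(118,-100,24)),(b1(357,480),(-118,-100,24)),(b1(38,493),(-118,100,24)),
(b2(445,85),(118,100,24)),(b2(433,491),(-118,100,24)),(b2(755,485),(-118,-100,24))],[.51,-.18,0,0])
pin=tri([a2(85,514),a4(487,420)]);inv=lambda X:R.from_euler('z',-car[3]).apply(X-car[:3])*1000
print("pin top",pin,inv(pin))
kn=tri([a2(332,133),a4(784,25)]);k=inv(kn);print("knob",kn,k,"ang",np.arctan2(k[0]-27,k[1]+68),np.hypot(k[0]-27,k[1]+68))
np.savez("fit.npz",car=car,tr=tr)
E
python3 fit.py; cat > ch.py <<'E'
from h import *
import pickle
env.goto([.46,.34,.38],[180,0,0]); P=[env.grab_frame("wrist")]
env.goto([.42,.22,.36],[180,0,0]); P.append(env.grab_frame("wrist"))
out={}
for n in ["chisel_24_handle","chisel_6_handle","chisel_12_handle","gauge_beam"]:
    E=[]
    for p in P:
        r=env.trace(p,n)
        if not r: print(n,"none"); continue
        m=r[0]["mask"].astype(np.uint8); k,l,s,c=cv2.connectedComponentsWithStats(m); j=1+s[1:,4].argmax(); ys,xs=np.nonzero(l==j)
        q=np.c_[xs,ys].astype(float); mu=q.mean(0); d=np.linalg.svd(q-mu,full_matrices=False)[2][0]; d*=np.sign(d[1])
        t=(q-mu)@d; lo,hi=t.min(),t.max()
        e=[q[t<lo+4].mean(0)-d*1.5,q[t>hi-4].mean(0)+d*1.5]   # far end, near end
        E.append((p,e)); print(n,r[0]["score"],[np.round(x) for x in e], len(xs))
    far=tri([(p,*e[0]) for p,e in E]); near=tri([(p,*e[1]) for p,e in E])
    v=far-near; print(" far",far.round(4),"near",near.round(4),"len",np.linalg.norm(v).round(4),"yaw",np.degrees(np.arctan2(v[1],v[0])).round(2)); out[n]=(far,near)
pickle.dump((P,out),open("ch.pkl","wb"))
cv2.imwrite("pics/P.png",np.vstack([P[0]["image"][:290],P[1]["image"][:290]]))
E
python3 ch.py
```

```text
[ 0.4808  0.0752 -0.0037  0.0784] 4.49 [[0.4, -1.1], [0.9, -0.3], [-0.8, 0.5], [0.9, -0.1], [-0.6, -0.1], [-0.3, 0.7], [-0.3, 0.4], [-0.1, -0.0]]
[ 0.5053 -0.1873 -0.0069  0.042 ] 2.41 [[0.6, -0.4], [0.8, -0.7], [0.3, 0.4], [-0.1, 0.4], [-0.4, 0.1], [-0.6, 1.5], [-0.8, -1.1]]
pin top [0.38818189 0.14507407 0.07472861] [-86.83084868  76.86712465  78.39662722]
knob [0.58865228 0.01023528 0.0621127 ] [102.4592493  -73.26327235  65.78071656] ang 1.640433407409818 75.64258285551884
chisel_24_handle 0.56 [array([347.,  41.]), array([354., 212.])] 2663
chisel_24_handle 0.69 [array([257.,   7.]), array([276., 191.])] 3036
 far [0.6094 0.3053 0.0163] near [0.3595 0.2888 0.0168] len 0.2505 yaw 3.78
chisel_6_handle 0.61 [array([294.,  62.]), array([304., 220.])] 1729
chisel_6_handle 0.87 [array([203.,  28.]), array([224., 199.])] 2233
 far [0.583  0.3793 0.0182] near [0.3458 0.3691 0.0135] len 0.2374 yaw 2.46
chisel_12_handle 0.55 [array([403.,  46.]), array([387., 210.])] 2148
chisel_12_handle 0.61 [array([319.,  10.]), array([311., 188.])] 2328
 far [0.6045 0.225  0.014 ] near [0.3635 0.2365 0.0158] len 0.2413 yaw -2.73
gauge_beam 0.87 [array([231.,  45.]), array([246., 186.])] 2859
gauge_beam 0.93 [array([130.,   7.]), array([159., 162.])] 4014
 far [0.6033 0.4619 0.037 ] near [0.405  0.4564 0.0245] len 0.1988 yaw 1.57
```

View pics/P.png

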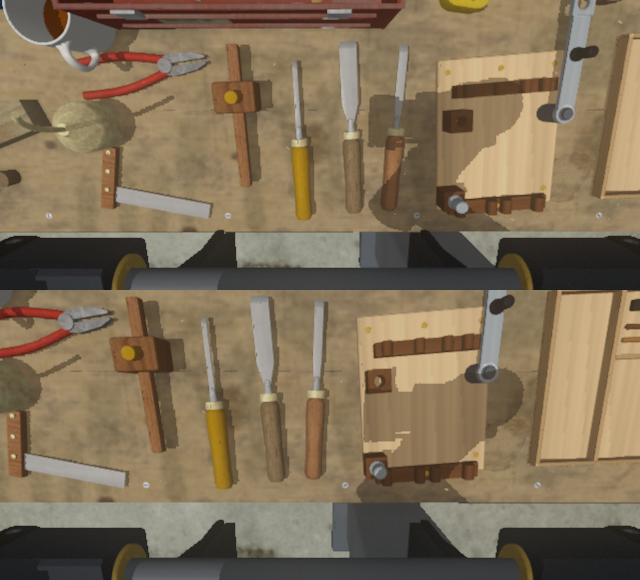

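Both fits look plausible: lengths 250 and 237 mm against 253 and 238, with heights near nominal. Now I'll pick the 24 mm chisel.

```bash
cat >> h.py <<'E'
import os
if os.path.exists("fit.npz"):
    F=np.load("fit.npz"); CAR=F["car"].copy(); TR=F["tr"].copy(); CAR[2]=TR[2]=0
    def W_(q,x,y,z=0): return R.from_euler('z',q[3]).apply(np.array([x,y,z])/1000)+q[:3]
    CY=np.degrees(CAR[3]); TY=np.degrees(TR[3])
def pick(xy,z,yaw,op,force=40,up=.1,pre=.10):
    env.gripper_to(op/87.); env.goto([*xy,z+pre],[180,0,yaw])
    hit=env.move_straight([*xy,z],force_limit=15); env.gripper_to(0,force)
    env.move_straight([*xy,z+up]); s=env.read_state()
    print("pick",hit,"open mm",s["opening"]*87,"F",s["force"].round(1),"clock",s["clock"])
def place(xy,z,yaw,op,hi=.1,dz=.002):
    env.goto([*xy,z+hi],[180,0,yaw]); env.move_straight([*xy,z+.015])
    hit=env.move_straight([*xy,z-dz],rate=.04,force_limit=6); s=env.read_state(); print("down",hit,s["position"].round(4),s["force"].round(1))
    env.gripper_to(op/87.); env.move_straight([*xy,z+.11]); print("clock",env.read_state()["clock"])
E
python3 - <<'E'
from h import *
import pickle
pick([.434,.2938],.004,3.78,48)
t=W_(CAR,-50,35); print(t)
env.goto([t[0],t[1],.09],[180,0,CY])
p=env.grab_frame("wrist"); cv2.imwrite("pics/g1.png",p["image"]); pickle.dump(p,open("pics/g1.pkl","wb"))
print(env.read_state()["position"])
E
```

```text
pick False open mm 25.71135428744829 F [ 0.9  0.3 -2.8] clock 13.65
[0.42817965 0.10622119 0.        ]
[0.42880381 0.10681489 0.08992252]
```

View pics/g1.png

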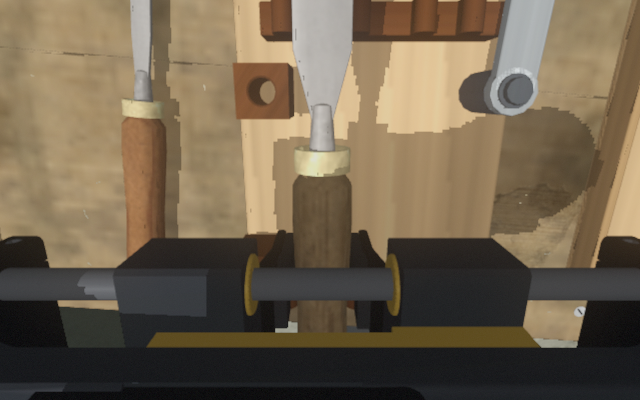

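The chisel is held straight on column 322. The post hole shows at (267,92) and the pivot at (516,91). I'll check both against the carrier model.

```bash
python3 - <<'E'
from h import *
import pickle
p=pickle.load(open("pics/g1.pkl","rb"))
for n,X in dict(hole=(27,68,50),pivot=(27,-68,62),n1=(58,50,48),n2=(58,20,48),w1=(58,-28,48),w2=(58,-42,48)).items(): print(n,proj(p,W_(CAR,*X)).round(1))
t=W_(CAR,-50,35)
z=.09+.0095
for d in (42,62,150): print(d,proj(p,W_(CAR,-50+d,35,99.5)).round(1))
E
```

```text
hole [[262.4  92.3]]
pivot [[518.7  92. ]]
n1 [[293.9  32.2]]
n2 [[349.6  32.2]]
w1 [[439.   32.3]]
w2 [[465.   32.3]]
42 [[321.5 172.3]]
62 [[321.5 126.8]]
150 [[ 321.6 -119.6]]
```

```bash
python3 - <<'E'
from h import *
import pickle
t=W_(CAR,-50,35)
place(t[:2],.026,CY,48)
pick([.3452+.069,.3721],.004,2.46,48)
t=W_(CAR,-50,-35); print(t)
env.goto([t[0],t[1],.09],[180,0,CY])
p=env.grab_frame("wrist"); cv2.imwrite("pics/g2.png",p["image"]); pickle.dump(p,open("pics/g2.pkl","wb"))
for n,X in dict(hole=(27,68,50),pivot=(27,-68,62),n1=(58,50,48),n2=(58,20,48),w1=(58,-28,48),w2=(58,-42,48)).items(): print(n,proj(p,W_(CAR,*X)).round(1))
for d in (42,62,100): print(d,proj(p,W_(CAR,-50+d,-35,99.5)).round(1))
E
```

```text
down True [0.4285 0.1065 0.0262] [-2.1  0.8  7. ]
clock 17.4583
pick False open mm 25.635896072460724 F [ 0.1  0.5 -1.5] clock 20.8833
[0.43366388 0.03643636 0.        ]
hole [[138.8  92.9]]
pivot [[386.4  93.1]]
n1 [[166.1  33.2]]
n2 [[221.6  33.3]]
w1 [[310.6  33.4]]
w2 [[336.6  33.5]]
42 [[323.5 173.1]]
62 [[323.6 127.8]]
100 [[323.9  32.1]]
```

View pics/g2.png

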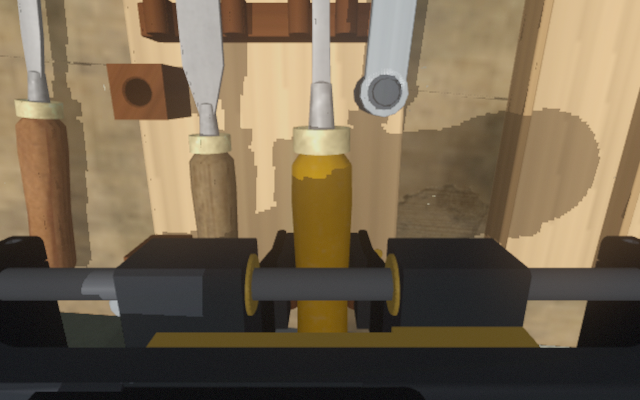

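The 24 mm chisel is seated, and the 8 mm blade (column 321) is over its notch (308–336).

```bash
python3 - <<'E'
from h import *
import pickle
t=W_(CAR,-50,-35)
place(t[:2],.026,CY,48)
a=1.64
r=lambda a:W_(CAR,27+75*np.sin(a),-68+75*np.cos(a))
yw=lambda a:-180+CY+np.degrees(np.pi/2-a)
k=r(a); print(k,[env.inverse_kinematics([*r(b)[:2],.066],[180,0,yw(b)]) for b in (1.64,.8,0)])
env.gripper_to(40/87.); env.goto([*(k[:2]-[.0,0]),.15],[180,0,yw(a)])
p=env.grab_frame("wrist"); cv2.imwrite("pics/g3.png",p["image"]); pickle.dump(p,open("pics/g3.pkl","wb"))
print(proj(p,[[*k[:2],.09],W_(CAR,27,-68,62),W_(CAR,27,68,50),W_(CAR,-88,76,82)]).round(1))
E
```

```text
down True [0.434  0.0366 0.0262] [-1.6  0.   6.7]
clock 25.2
[0.58800943 0.01026214 0.        ] [array([ 1.67666634e+01,  2.73536501e+01, -1.60578557e+01, -2.54444375e-14,
       -4.65884942e+01, -1.06238236e+02]), array([ 2.30667543e+01,  2.56284571e+01, -1.92188834e+01, -2.54444375e-14,
       -4.51526595e+01, -6.44098716e+01]), array([ 27.55167449,  21.47442903, -26.59966886,   0.        ,
       -41.92590211, -23.05816823])]
[[ 321.6  213.1]
 [ 321.7   97.2]
 [ 510.7   83.9]
 [ 573.  -142.3]]
```

View pics/g3.png

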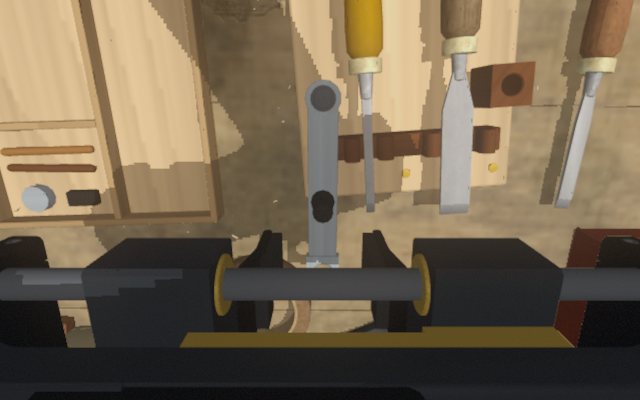

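The knob top is at (322,213) as predicted, and both blades lie in their notches. Next I'll swing the bar shut.

```bash
python3 - <<'E'
from h import *
import pickle
r=lambda a:W_(CAR,27+75*np.sin(a),-68+75*np.cos(a))[:2]
yw=lambda a:-180+CY+np.degrees(np.pi/2-a)
k=r(1.64)
env.move_straight([*k,.066],force_limit=15); env.gripper_to(0,10)
print(env.read_state()["opening"]*87)
for a in np.linspace(1.64,0,11)[1:]:
    env.move_straight([*r(a),.066],[180,0,yw(a)],rate=.08)
s=env.read_state(); print(s["force"].round(1),s["opening"]*87)
h=env.move_straight([*r(-.04),.066],rate=.03,force_limit=10); s=env.read_state(); print(h,s["force"].round(1),s["position"])
env.gripper_to(35/87.); env.move_straight([*s["position"][:2],.16])
q=W_(CAR,-88,76)
env.goto([q[0],q[1],.16],[180,0,CY]); 
p=env.grab_frame("wrist"); cv2.imwrite("pics/g4.png",p["image"]); pickle.dump(p,open("pics/g4.pkl","wb"))
print(proj(p,[W_(CAR,27,68,58),W_(CAR,27,68,50),W_(CAR,27,7,90),W_(CAR,-88,76,82)]).round(1),env.read_state()["clock"])
E
```

```text
12.750289202275637
[ 2.9 -0.8  4.7] 12.808660334375409
False [10.7 -4.5 -2.7] [0.50811112 0.08434265 0.06643422]
[[333.3  36.3]
 [332.9  38.2]
 [435.1  27.4]
 [321.8 204.2]] 35.75
```

View pics/g4.png

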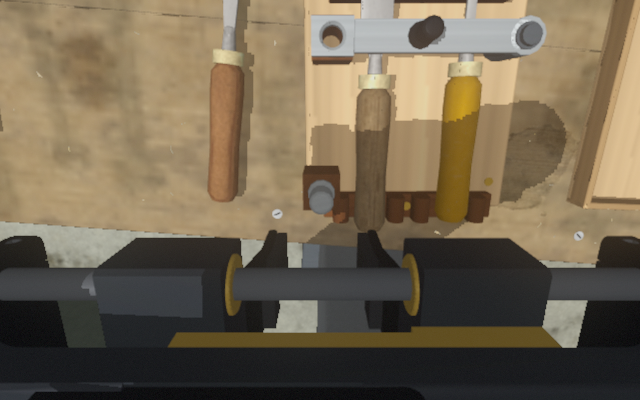

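The bar is shut with its hole at (333,37), as predicted (333,36). The pin is at (321,199). Next I'll fetch it and insert it.

```bash
cat > ins.py <<'E'
from h import *
def insert(zf):
    b=W_(CAR,27,68)[:2]
    for d in [(0,0),(1.5,0),(-1.5,0),(0,1.5),(0,-1.5),(2.5,2.5),(-2.5,2.5),(2.5,-2.5),(-2.5,-2.5)]:
        q=W_(CAR,27+d[0],68+d[1])[:2]
        env.move_straight([*q,zf+.033]); hit=env.move_straight([*q,zf],rate=.04,force_limit=8)
        s=env.read_state(); print(d,hit,s["position"].round(4),s["force"].round(1),s["clock"])
        if s["position"][2]<zf+.006: return True
    return False
E
python3 - <<'E'
from h import *
from ins import insert
q=W_(CAR,-88,76)
pick(q[:2],.058,CY,35,force=40,up=.06)
q=W_(CAR,27,68); env.goto([q[0],q[1],.12],[180,0,CY])
ok=insert(.066); print(ok, env.read_state()["opening"]*87)
E
```

```text
pick False open mm 16.615570285843344 F [-1.   0.3 -1.1] clock 38.0667
(0, 0) True [0.5028 0.145  0.0664] [-0.7 -0.7  4.3] 39.7
True 16.774002832090563
```

```bash
python3 - <<'E'
from h import *
import pickle
env.move_straight([*env.read_state()["position"][:2],.064],rate=.03,force_limit=8)
env.gripper_to(30/87.); q=env.read_state()["position"]; env.move_straight([*q[:2],.15])
q=W_(CAR,-40,30); env.goto([q[0],q[1],.25],[180,0,CY])
p=env.grab_frame("wrist"); cv2.imwrite("pics/g5.png",p["image"][:260])
print(env.search_frame(p,"lock_pin_head")[:1],W_(CAR,27,68,90),proj(p,[W_(CAR,27,68,90)]),env.read_state()["clock"])
env.goto([.56,.10,.32],[180,0,0])
p=env.grab_frame("wrist"); cv2.imwrite("pics/t1.png",p["image"]); pickle.dump(p,open("pics/t1.pkl","wb"))
print(env.search_frame(p,"tape_case")[:2])
env.goto([.60,.16,.36],[180,0,0])
p=env.grab_frame("wrist"); cv2.imwrite("pics/t2.png",p["image"]); pickle.dump(p,open("pics/t2.pkl","wb"))
print(env.search_frame(p,"tape_case")[:2])
a=[cv2.imread(f"pics/{n}.png")[:260] for n in("g5","t1","t2")]
cv2.imwrite("pics/m2.png",cv2.resize(np.vstack(a),(492,600)))
E
```

```text
[{'xyz': [0.5032, 0.1419, 0.0911], 'score': 0.61}] [0.50235755 0.14515241 0.09      ] [[279.45193854 104.91362586]] 41.925
[{'xyz': [0.6799, 0.1439, 0.0311], 'score': 0.74}]
[{'xyz': [0.6824, 0.1434, 0.0332], 'score': 0.78}]
```

View pics/m2.png

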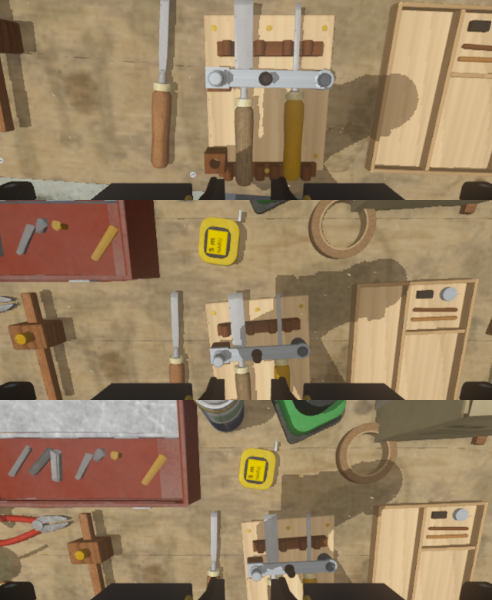

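The pin is home. The tape's tongue points away from the robot at its right edge, and the toolbox is close on its left. I'll take one crop to measure that clearance and the tape's yaw.

```bash
python3 - <<'E'
from h import *
import pickle
P=[pickle.load(open(f"pics/t{i}.pkl","rb")) for i in(1,2)]
a=P[0]["image"][0:125,140:380]; b=P[1]["image"][0:160,210:450]
cv2.imwrite("pics/c3.png",cv2.resize(np.vstack([a,b]),None,fx=2.1,fy=2.1,interpolation=cv2.INTER_CUBIC))
E
```

```text
(no output)
```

View pics/c3.png

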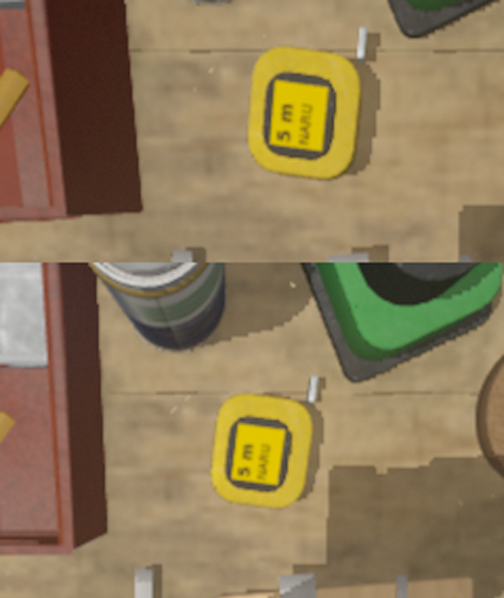

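In c3 the toolbox's top corner is at (66,214) and (72,551). The tape case is centred near (305,113) and (262,450), tilted a few degrees.

```bash
python3 - <<'E'
from h import *
import pickle
P=[pickle.load(open(f"pics/t{i}.pkl","rb")) for i in(1,2)]
f1=lambda x,y:(P[0],140+x/2.1,y/2.1); f2=lambda x,y:(P[1],210+x/2.1,(y-262)/2.1)
print("box top",tri([f1(66,214),f2(72,551)]),"bottom",tri([f1(142,212),f2(104,535)]))
print("tongue",tri([f1(364,29),f2(316,378)]), "green base",tri([f1(413,38),f2(353,381)]))
for f,rng in((f1,(0,262)),(f2,(262,598))):
    p=f(0,0)[0]; hsv=cv2.cvtColor(p["image"],cv2.COLOR_BGR2HSV)
    m=cv2.inRange(hsv,(22,150,90),(35,255,255)); m=cv2.morphologyEx(m,cv2.MORPH_OPEN,np.ones((3,3)))
    k,l,s,c=cv2.connectedComponentsWithStats(m); j=1+s[1:,4].argmax(); ys,xs=np.nonzero(l==j)
    q=np.array([onplane(p,u,v,.030)[:2] for u,v in zip(xs,ys)]).astype(np.float32)
    r=cv2.minAreaRect(q*1000); print(s[j],np.round(r[0],1),np.round(r[1],1),round(r[2],1), c[j])
c=[np.array(x) for x in ((305,113),(262,450))]; print("centre",tri([f1(*c[0]),f2(*c[1])]))
E
```

```text
box top [0.62880264 0.24996518 0.1197072 ] bottom [ 0.62732823  0.25366609 -0.00471379]
tongue [0.72746285 0.11024118 0.02608596] green base [ 0.72956803  0.08150676 -0.00866715]
[ 258   22   54   63 1668] [683.3 144.8] [62.1 67.9] 82.7 [286.48081535  52.14508393]
[ 311   63   48   54 1253] [683.5 144.9] [61.2 67.6] 82.7 [335.57063049  87.81245012]
centre [0.6835561  0.14407828 0.02891524]
```

The toolbox is at y ≥ 0.250 and the gripper body reaches 0.242 at a slightly turned yaw, so it clears narrowly. I'll do the gauge first, then the tape.

```bash
python3 - <<'E'
from h import *
import pickle
env.goto([.49,.44,.25],[180,0,1.57])
pick([.489,.4588],.007,1.57,34,force=50,up=.14)
t=W_(TR,-12-3,54.5)
place(t[:2],.014,TY,32,hi=.13)
env.gripper_to(80/87.)
env.goto([.6835,.1445,.15],[180,0,-3])
hit=env.move_straight([.6835,.1445,.008],rate=.1,force_limit=8); s=env.read_state(); print(hit,s["position"],s["force"].round(1))
if not hit:
    env.gripper_to(0,40); print(env.read_state()["opening"]*87)
    env.move_straight([.6835,.1445,.16]); print(env.read_state()["opening"]*87)
    t=W_(TR,-42.5,-36)
    place(t[:2],.014,TY-90,74,hi=.13)
env.goto([.45,-.05,.36],[180,0,0])
p=env.grab_frame("wrist"); cv2.imwrite("pics/e1.png",p["image"]); pickle.dump(p,open("pics/e1.pkl","wb"))
print(env.read_state()["clock"])
for n in("tape_case","gauge_beam","lock_pin_head"): print(n,env.search_frame(p,n)[:1])
E
```

```text
pick False open mm 15.688194601477232 F [-0.2  0.  -1.5] clock 47.7917
down True [ 0.488  -0.1335  0.0134] [-0.1  1.2  4.5]
clock 52.775
False [0.68404227 0.14471341 0.00888782] [-0.3 -0.3  0.2]
61.20456382559264
61.351252819117526
down True [ 0.4647 -0.2252  0.014 ] [-0.   0.   4.5]
clock 62.6833
63.8667
tape_case [{'xyz': [0.4619, -0.2197, 0.0383], 'score': 0.64}]
gauge_beam [{'xyz': [0.5309, -0.1305, 0.0417], 'score': 0.61}]
lock_pin_head [{'xyz': [0.5035, 0.1378, 0.0881], 'score': 0.79}]
```

View pics/e1.png

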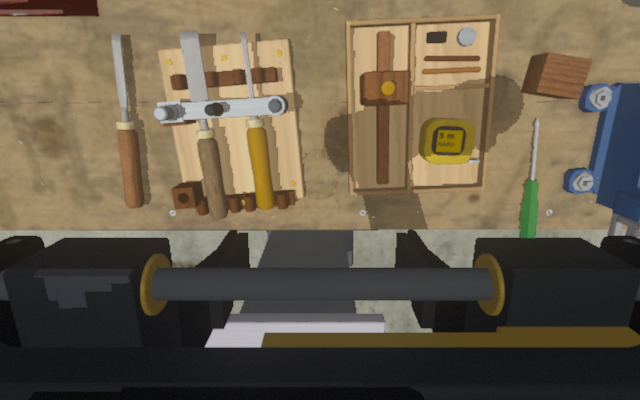

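The picture shows everything in place: the gauge in the long bay (385,105), the tape in the square bay (448,140) with its tongue clear of the wall, and the pin home at (165,112). Nothing is touching the gripper, so I'll hand in.

```bash
python3 -c "
from h import *
env.dwell(.5); print(env.close_job())"
```

```text
the job is handed in; nothing more can be done
None
```

I packed both kits and handed the job in at about 64 s of the 136 s allowed; the last picture showed everything in its place and the middle chisel where it lay, but no verdict came back.

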